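Take the check weight off the safety hook

TASK

Take the brass check weight off the safety hook of its stand: push its lifting link against the sprung red keeper, only as hard as needed, until the crossbar is clear of the hook's nose, lift it out and draw it clear, never straining the hook or keeper, and do not touch the stand with the gripper. Then set the weight gently upright inside the blue round rest and let go, leaving the flask, petri dish and marker where they are.

Things in the scene. Friction and masses are not known exactly. Their poses are not given: they have to be found in the camera images.
- stand: Fixed hook stand. Origin on the worktop, on the hook's centre line, within 1 mm of straight below the hanging weight in x; x runs from the hook's open end (nose) to the post, y across, z up. Base plate x -44 to 96 mm, y +-45, 10 mm high; post and clamp x 56 to 90, y +-17, up to z 166. The gripper must not touch it.
- hook_line (a point): Point of the stand, 160 mm above its origin, axes as the stand's. A steel hook head 12 mm wide: flat bowl at z 157.5 over the worktop; its nose returns over the bowl towards the post (underside z 167.5, top z 173); a bracket below reaches down to z 120. The head was set by hand anywhere within +-11 mm along x and locked: where nose and keeper lie is not measured.
- keeper_clamp (a point): Point in the clamp (stand x 73, z 151 mm). The red sprung keeper plate (21 mm wide, top z 179) closes the gap behind the nose. Pushed along stand +x the crossbar slides 1 to 25 mm freely to the keeper, then 4 mm against it until clear of the nose: 3 N at touch, 2 N more per mm, 11 N just clear, 13 to 15 N well clear; raised 2 to 3 mm first, it does not rub on bowl or nose. Over 18 N is forbidden.
- weight: Loose brass weight, 0.24 to 0.36 kg, hanging by its flat steel link, foot 30 mm over the worktop, aligned with the stand. Origin at the foot's underside, z up, x through the link, y across. Cylinder 36 mm wide, 45 high; uprights 6 mm thick at y +-20, z 51 to 157; crossbar 5 mm thick along y at z 130, in the hook; bridge z 157 to 164; black tab 10 mm thick (x), 28 wide (y), z 164 to 198.
- weight_grip (a point): Where to grip the black tab: centre of its thickness and width, 182 mm above the foot, 52 mm above the crossbar, 16 mm below the tab's top. Axes as the weight's. Clear of the nose and still pushed, the link lifts out; lifted 18 to 32 mm from hanging it can be drawn off along stand -x over the nose (the nose ends within 46 mm), the bracket passing through the link's lower window.
- rest: Fixed blue round rest for the weight: a shallow cup, outer diameter 64 mm, inner 56 mm, rim 14 mm high, inner floor 4 mm above the worktop. Origin at the centre of its underside, on the worktop. It stands to one side of the stand, the flask to the other; they may be either way round.
- flask: Conical glass flask with pink contents, 68 mm diameter, 113 mm high, origin at the centre of its underside. Bystander.
- petri: Flat clear petri dish, 61 mm diameter, 15 mm high, origin at the centre of its underside, in front of the stand. Bystander.
- marker: Blue marker pen lying down, about 137 mm long, 15 mm thick, origin at its middle on the worktop. Bystander.
There are look-alikes about, which are no part of the job. Leave any brown look-alike of the rest alone. There is more than one size of the weight; the one meant has the size given above.

How it is judged:
On the way:
1. the weight is off the hook: drawn more than 50 mm towards the mouth or away from the stand, held up and not touching the stand (horizontal distance between weight_grip and stand above 0.05 m and height (world z) of weight above 0.02 m and contact force between weight and stand below 0.1 N), for 0.1 s.
At the end, for the whole second after the job is handed in: The weight stands upright (within 0.08 rad) and still on the inner floor of the blue rest, inside its rim (centres within 14 mm), and is released; the hook is empty (horizontal distance between weight and rest below 0.014 m and z of weight in the frame of rest between 0.001 and 0.008 m and angle between weight's own z axis and vertical below 0.08 rad and linear speed of weight below 0.02 m/s and contact force between weight and stand below 0.1 N); the robot touches nothing.
It fails at once if hook or keeper strained: more than 18 N between weight and stand (contact force between weight and stand above 18 N).
It fails at once if the gripper or arm touches the stand (more than 2 N) (contact force between any of the fingers, the arm and stand above 2 N).
It fails at once if weight dropped into the rest or set down hard (over the rest and under 30 mm up, faster than 0.35 m/s, or more than 35 N on the rest) (contact force between weight and rest above 35 N or (horizontal distance between weight and rest below 0.03 m and height (world z) of weight below 0.03 m and linear speed of weight above 0.35 m/s)).
It fails at once if a bystander is moved more than 20 mm or knocked over (distance of any of flask, petri, marker from where it was at the start of the episode above 0.02 m or angle between flask's own z axis and vertical above 0.3 rad).
It also fails if it takes over 72 s, if anything falls off the work surface, if the arm or the gripper's body presses on something with over 40 N, if the wrist force passes 120 N, or if a joint passes its speed limit or range.

ROBOT

A 7-joint arm with a two-finger parallel gripper is mounted at the origin on a cart in front of the work surface, level with it; the furniture and walls round the work are solid. World frame = base frame: x ahead of the robot, y to its left, z up, the work surface at z = 0. Lengths are in m, angles in rad, forces in N, time in s.
With the tool pointing down it reaches from about 0.35 to 0.9 m from the base axis. Payload 8.1 kg.
Tool frame: the origin (TCP) lies at the very end of the fingers, on their centre line; the grasp point (between the pads) lies 19 mm behind it; x points along the fingers, y is the direction in which the jaws open and shut, and the axes are right-handed (so a half turn about x gives the same grasp; the last joint's range is limited). The gripper opens to 92 mm and grips with 3 to 60 N. Pads are 19 mm wide; open, the fingers measure 130 mm over their backs; the gripper's body (75 mm by 190 mm) begins 47 mm behind the grasp point.
Start: joints at [1.223, 0.434, 0.025, 1.573, -0.012, 1.134, -0.075], TCP at [0.151, -0.606, 0.227] pointing down, gripper open.
Joint ranges: [-2.62, 2.62], [-0.44, 2.09], [-1.27, 1.32], [0.08, 2.57], [-1.32, 4.46], [0.12, 2], [-2.74, 2.74]. Speed limits (rad/s): [2.22, 2.22, 3.01, 3.01, 3.14, 3.14, 3.14].

INTERFACE

Orientations are given as a rotation vector (axis times angle).
In Python, from cell import arm gives the robot as it stands.
- The arm moves only by the tool servo_tool, never from a script. Its argument "plan" is a list of rows, each a list of 2 entries, a list of its own where there are three numbers: the shift along the world's x, y, z in cm, then the turn, a rotation vector about the world's x, y, z in degrees. A call has 1 to 12 rows; each row is the pose to reach, as a shift and turn from the pose measured when the call began; what a row does not reach only later rows make up. A row lasts 1/10 s, in which the tool goes at most 50 mm and 8.59 degrees, less where a joint would pass 70% of its speed; a pose out of reach is approached as far as the arm can. A call with a gripper value outside its range is refused whole. "grip" is the opening, from 0 (shut) to 1 (fully open), set as the call begins (left out, the last holds). The fingers move at their own pace and stop on an object; "squeeze" is the grip in N (left out, the last holds). Time passes only in rows, so rows that repeat a pose let the fingers close. It gives the time, the measured TCP pose, the force and the opening at its end, in the units of the state.
- arm.observe(): the state, without advancing time (a new reading comes with each control period).
- arm.get_image(name): name is "side" or "top"; returns a dict with "frame" (480x640x3 uint8, blue, green, red), "fx", "fy", "cx", "cy" (pixels), "position" and "rotation" of the camera in the world. Camera axes: x right, y down, z forward; pixel columns grow to the right and rows downward; lengths in m; the calibration is good to about 2 mm. A picture is of the moment at which its call begins. There is no depth.
- arm.sign_off(): hands the job in, once; it reports no verdict.
Trained networks look in a picture, given as the dict that the camera call returned (one of the last four; its "shot" number tells which), for a name from the list of things; names that differ only in an ending like _2 or _b are one class to them, and where a whole thing is asked for, a point or a joint stands for the part that bears it (a point fixed in the world has none). Each returns a list of dicts, best first, with "score" (0 to 1); they miss things now and then, are a little off and sometimes report something else, mostly with a low value. They report only what shows in the picture. A call takes as long as a camera call. They do not tell look-alikes from the thing itself.
- arm.search_frame(picture, query): "at" ([column, row] in pixels, amid what is visible of it).
- arm.trace(picture, query): "pixels" (480x640 bool, what is visible of it) and "at" ([column, row] in pixels, amid what is visible of it).
The state is a dict: "clock": time; "joints": joint angles; "dq": joint speeds; "joint_efforts": joint torques, N m; "position": TCP position; "ee_rot": TCP orientation; "force": force on the tool from outside, world axes, zero at the start; "ft_torque": the same for the moment, N m; "width": opening from 0.0 (shut) to 1.0 (fully open).
Only numpy, scipy, OpenCV 4.12 (cv2) and the standard library are available. Lean on these libraries where they do the work, as an engineer would, in place of code of your own. Each camera call takes 0.05 s, during which the arm holds its last target.

## Working session

There is one attempt and no reset: what is moved stays moved. The work goes in short steps, Python scripts to look and compute and a tool call to move; the robot and the scene stay as the last step left them, time stands still between calls to the robot, and variables do not carry over. Pictures are saved under pics/ and viewed, and the job is handed in when it is done.

Besides the shell and the picture viewer there is one more tool, called after ">>>" as name([rows], argument=value, ...), one row to a line, values as JSON. servo_tool: Moves the arm, as the interface text tells. Its arguments: {"type":"object","properties":{"plan":{"type":"array","items":{"type":"array"}},"grip":{"type":"number"},"squeeze":{"type":"number"}},"required":["plan"]}

```bash
ls; mkdir -p pics
cat > h.py <<'E'
import numpy as np, cv2
from cell import arm
def snap(n,tag):
    p=arm.get_image(n); cv2.imwrite(f'pics/{tag}.png',p['frame']); return p
def ray(p,uv):
    d=np.array([(uv[0]-p['cx'])/p['fx'],(uv[1]-p['cy'])/p['fy'],1.]); R=np.array(p['rotation']); 
    if R.shape!=(3,3):
        from scipy.spatial.transform import Rotation as Ro; R=Ro.from_rotvec(R).as_matrix()
    d=R@d; return np.array(p['position']),d/np.linalg.norm(d)
def atz(p,uv,z):
    o,d=ray(p,uv); return o+d*(z-o[2])/d[2]
def tri(p1,u1,p2,u2):
    o1,d1=ray(p1,u1);o2,d2=ray(p2,u2)
    A=np.stack([d1,-d2],1); s=np.linalg.lstsq(A,o2-o1,rcond=None)[0]
    a=o1+d1*s[0];b=o2+d2*s[1]; return (a+b)/2,np.linalg.norm(a-b)
def proj(p,X):
    R=np.array(p['rotation'])
    if R.shape!=(3,3):
        from scipy.spatial.transform import Rotation as Ro; R=Ro.from_rotvec(R).as_matrix()
    c=R.T@(np.array(X)-p['position']); return np.array([p['fx']*c[0]/c[2]+p['cx'],p['fy']*c[1]/c[2]+p['cy']])
E
python3 - <<'E'
from h import *
s=snap('side','s0');t=snap('top','t0')
for n,p in (('side',s),('top',t)):
    print(n,p['position'],np.round(p['rotation'],3).tolist(),p['fx'],p['cx'],p['cy'])
    for q in ['stand','weight','rest','flask','petri','marker','weight_grip','hook_line','keeper_clamp']:
        print(q,[(np.round(r['at']).tolist(),round(r['score'],2)) for r in arm.search_frame(p,q)[:4]])
print(arm.observe())
E
```

```text
pics
side [0.67781545 0.96879249 0.91228111] [-0.088, -2.797, 1.355] 525.0665039290766 315.01978628082634 236.44787990917797
stand [([304.0, 274.0], 0.69)]
weight [([310.0, 305.0], 0.61)]
rest [([377.0, 343.0], 0.91), ([291.0, 350.0], 0.87), ([335.0, 354.0], 0.73)]
flask [([328.0, 208.0], 0.68)]
petri [([377.0, 275.0], 0.82)]
marker [([334.0, 352.0], 0.23)]
weight_grip [([312.0, 306.0], 0.85), ([325.0, 262.0], 0.82)]
hook_line [([304.0, 274.0], 0.82)]
keeper_clamp [([305.0, 274.0], 0.96)]
top [ 0.44437299 -0.00446242  1.35634802] [-2.164, 2.143, -0.159] 578.1868264520926 314.0366945855452 239.0986150471474
stand [([308.0, 240.0], 0.69)]
weight [([304.0, 252.0], 0.89), ([254.0, 240.0], 0.58)]
rest [([206.0, 256.0], 0.83), ([220.0, 215.0], 0.74), ([219.0, 299.0], 0.57)]
flask [([417.0, 274.0], 0.8)]
petri [([313.0, 316.0], 0.76)]
marker [([427.0, 193.0], 0.88)]
weight_grip [([300.0, 255.0], 0.74), ([259.0, 241.0], 0.41)]
hook_line [([308.0, 242.0], 0.94)]
keeper_clamp [([306.0, 238.0], 0.81)]
{'clock': 1.0, 'joints': array([ 1.2233765 ,  0.43444673,  0.0249945 ,  1.5732348 , -0.01155884,
        1.13401038, -0.07513889]), 'dq': array([ 2.95966118e-04, -5.20313205e-04,  5.03276620e-04,  6.77087927e-04,
       -1.05056000e-04, -5.14345297e-05,  4.13682702e-04]), 'joint_efforts': array([ 3.39269754e-04, -6.67666411e+01,  9.84262973e-01, -3.14804614e+01,
       -6.05432061e-02,  3.28480324e-02, -4.24503730e-05]), 'position': array([ 0.151449  , -0.60636632,  0.22676142]), 'ee_rot': array([ 2.09128263,  0.2571199 , -2.09135803]), 'force': array([ 0.16166894, -0.14670508, -0.98872687]), 'ft_torque': array([0.01536769, 0.01296848, 0.05095445]), 'width': 1.0017936383863941}
```

Run:
```python
import cv2
for n,c in (('s0',(220,170,220,165+35)),('t0',(180,160,270,200))):
    im=cv2.imread(f'pics/{n}.png'); x,y,w,h=c
    cv2.imwrite(f'pics/{n}c.png',cv2.resize(im[y:y+h,x:x+w],None,fx=2.9,fy=2.9,interpolation=cv2.INTER_CUBIC))
```

```text
(no output)
```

View pics/s0.png

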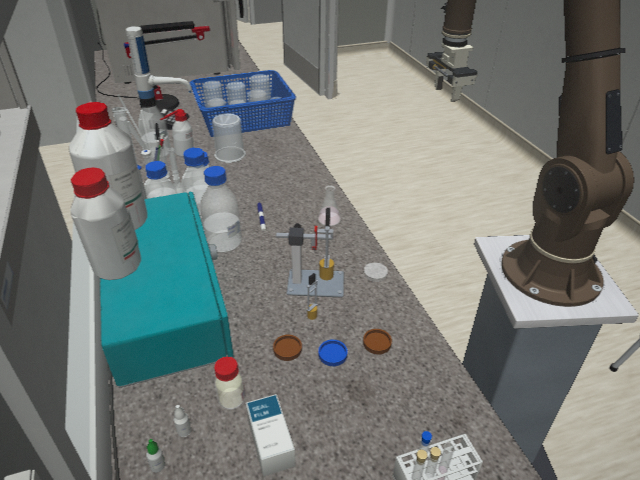

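View pics/t0.png

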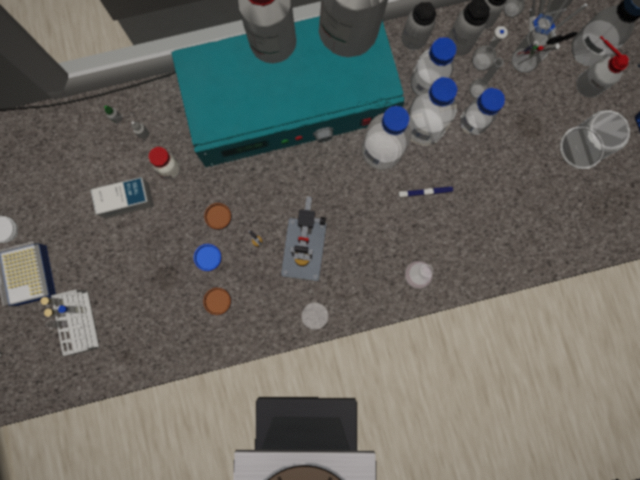

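```bash
sleep 0
```

```text
(no output)
```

View pics/s0c.png

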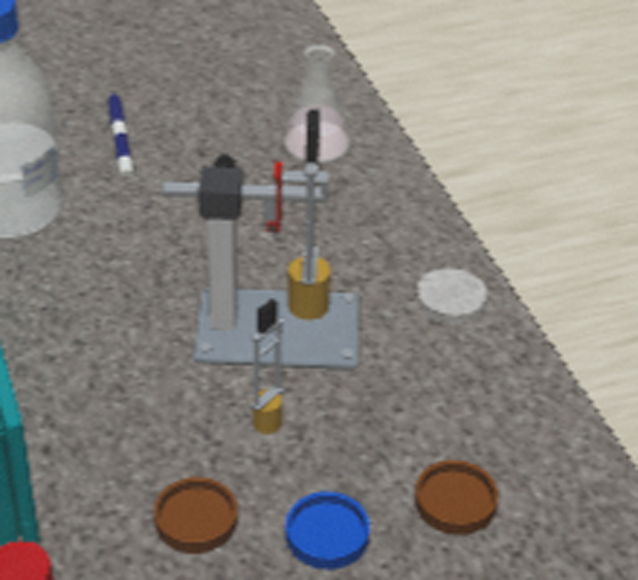

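View pics/t0c.png

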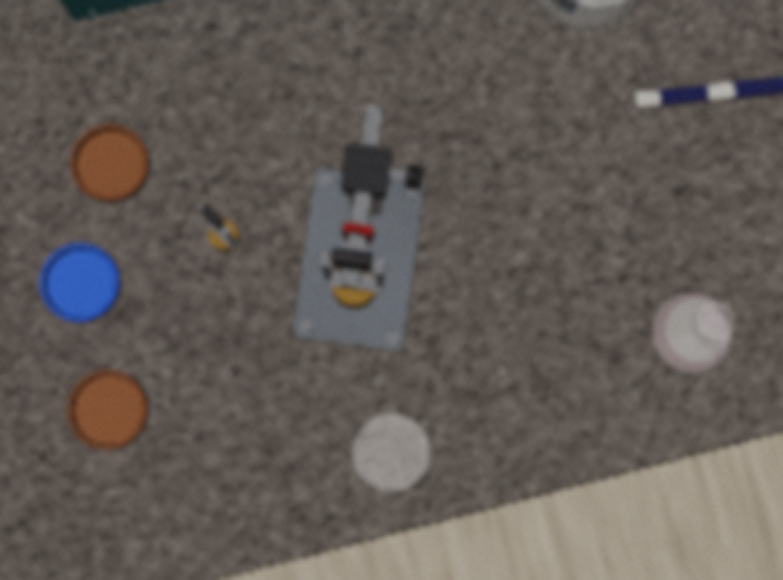

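The pictures show the full-size weight hanging on the hook at top (302,255) and side (326,262). A small look-alike stands free at top (254,240) and side (312,310). The blue rest is at top (208,257), with a brown look-alike on either side of it. I'll enlarge the hook region to confirm this and measure it.

```bash
python3 - <<'E'
import cv2
for n,c in (('s0',(280,200,75,100)),('t0',(275,190,70,95))):
    im=cv2.imread(f'pics/{n}.png'); x,y,w,h=c
    cr=cv2.resize(im[y:y+h,x:x+w],None,fx=6,fy=6,interpolation=cv2.INTER_CUBIC)
    for k in range(0,max(w,h),10):
        cv2.putText(cr,str(x+k),(k*6,8),0,.3,(0,255,255));cv2.line(cr,(k*6,0),(k*6,3000),(0,255,255) ,1) if 0 else None
        cv2.putText(cr,str(y+k),(0,k*6+4),0,.3,(0,255,255))
    cv2.imwrite(f'pics/{n}d.png',cr)
E
python3 - <<'E'
from h import *
s=arm.get_image('side');t=arm.get_image('top')
for q in ['weight','stand','rest']:
  for n,p in (('side',s),('top',t)):
    for r in arm.trace(p,q)[:3]:
        ys,xs=np.nonzero(r['pixels']); print(q,n,round(r['score'],2),np.round(r['at']),len(xs),xs.min(),xs.max(),ys.min(),ys.max(), xs.mean(),ys.mean())
# blue rest via colour
for n,p in (('side',s),('top',t)):
    f=p['frame'].astype(int); m=(f[...,0]>120)&(f[...,0]-f[...,2]>90)&(f[...,0]-f[...,1]>50)
    k,l,st,c=cv2.connectedComponentsWithStats(m.astype(np.uint8))
    print(n,[(st[i].tolist(),c[i].round(1).tolist()) for i in range(1,k) if st[i,4]>100])
E
```

```text
weight side 0.82 [312. 307.] 186 308 317 275 319 312.44086021505376 302.31720430107526
weight side 0.8 [327. 261.] 490 320 333 208 279 327.01428571428573 251.89183673469387
weight top 0.74 [302. 254.] 376 290 313 245 267 301.6595744680851 255.19414893617022
weight top 0.49 [258. 244.] 96 251 262 233 246 256.6979166666667 240.42708333333334
stand side 0.59 [300. 277.] 1803 277 343 224 295 309.7038269550749 267.79534109816973
stand top 0.66 [309. 240.] 2348 282 326 196 280 304.8543441226576 243.34497444633732
rest side 0.94 [288. 346.] 605 274 302 335 360 287.6 347.1322314049587
rest side 0.87 [335. 353.] 574 320 347 341 365 333.11672473867594 352.6184668989547
rest side 0.79 [377. 342.] 593 364 392 329 354 377.81956155143337 341.08094435075884
rest top 0.95 [217. 215.] 614 205 232 202 229 218.35016286644952 216.01954397394138
rest top 0.78 [209. 258.] 578 194 221 245 271 207.54152249134947 257.878892733564
rest top 0.69 [220. 302.] 616 204 231 288 315 217.21103896103895 301.49675324675326
side [([190, 80, 105, 31, 336], [232.8, 100.5]), ([184, 148, 23, 11, 181], [193.9, 152.8]), ([146, 161, 19, 11, 162], [154.9, 165.9]), ([204, 166, 21, 12, 190], [214.1, 171.3]), ([319, 340, 28, 23, 477], [332.4, 351.6])]
top [([433, 38, 22, 22, 380], [443.6, 48.3]), ([432, 78, 24, 23, 425], [443.9, 89.0]), ([482, 89, 22, 21, 372], [492.5, 99.0]), ([384, 107, 24, 23, 446], [395.8, 118.0]), ([195, 245, 26, 25, 517], [207.2, 257.1])]
```

View pics/s0d.png

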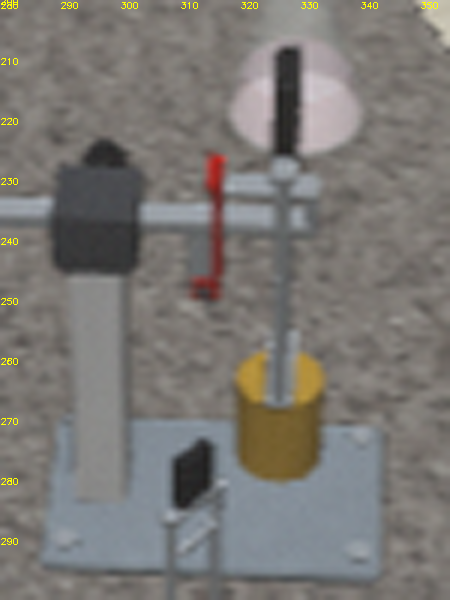

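View pics/t0d.png

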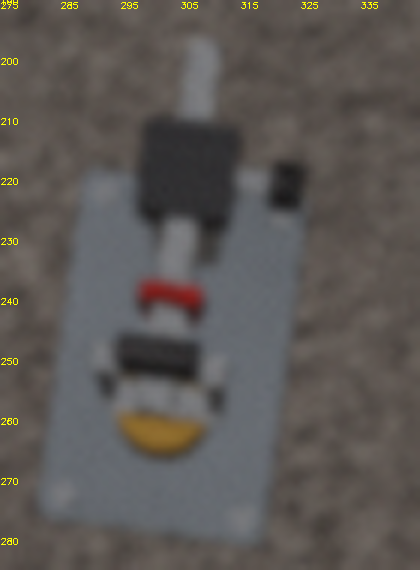

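```bash
cat > fit.py <<'E'
from h import *
from scipy.optimize import least_squares
s=arm.get_image('side');t=arm.get_image('top')
cs=np.cos;sn=np.sin
def W(q,x,y,z): return [q[0]+x*cs(q[2])-y*sn(q[2]), q[1]+x*sn(q[2])+y*cs(q[2]), z]
obs_t=[((-.044,.045),(281.8,276)),((-.044,-.045),(318,280.5)),((.096,.045),(289,218.5)),((.096,-.045),(326,222))]
obs_s=[((-.044,.045),(343,294.5)),((-.044,-.045),(343.5,271)),((.096,-.045),(290,270)),((.096,.045),(287.2,293.0))]
def res(q,which):
    r=[]
    for p,o in ((t,obs_t),(s,obs_s)):
        if which in('b','t' if p is t else 's'):
            for (a,uv) in o: r+=list(proj(p,W(q,*a,.010))-uv)
    return np.array(r)
for w in 'tsb':
    f=least_squares(res,[.43,.02,0],args=(w,)); print(w,f.x,np.degrees(f.x[2]),np.round(f.fun,1))
q=f.x
# rest
for p,c in ((t,(207.2,257.1)),(s,(332.4,351.6))): print('rest',atz(p,c,.010))
print('rest tri',tri(t,(207.2,257.1),s,(332.4,351.6)))
# tab top centre
print('tabtop side/top',tri(t,(301.7,249.0),s,(328,208)))
for z in(.228,.212): print(atz(t,(301.7,249),z))
for nm,X in (('tabtop',(0,0,.228)),('tabbot',(0,0,.194)),('crossbar',(0,0,.160)),('foot',(0,0,.03)),('weight top',(0,0,.075)),('clamp',(.073,0,.166))):
    print(nm,proj(t,W(q,*X)).round(1),proj(s,W(q,*X)).round(1))
E
python3 fit.py
```

```text
t [ 0.58329491  0.01223948 -0.11262956] -6.453198250256675 [-1.   0.3  1.2  0.5 -0.5 -1.   0.3  0.1]
s [ 0.58304064  0.01423456 -0.1039349 ] -5.955031057819307 [ 1.   0.8  0.3 -0.5 -0.7 -1.1 -0.7  0.5]
b [ 0.58315217  0.0128216  -0.10954059] -6.2762133452131 [-1.2  0.4  1.   0.5 -0.9 -0.9 -0.1  0.1  0.8  0.5  0.3 -0.8 -0.6 -1.6
 -0.8 -0. ]
rest [0.58782638 0.23465711 0.01      ]
rest [0.58785764 0.23383994 0.01      ]
rest tri (array([0.58784003, 0.23449997, 0.01077914]), np.float64(0.00019646400822783802))
tabtop side/top (array([0.58236181, 0.01088222, 0.23346641]), np.float64(0.0011306122244307201))
[0.58247059 0.01105809 0.228     ]
[0.58442882 0.01127817 0.212     ]
tabtop [300.8 248.6] [327.9 210.5]
tabbot [301.  250.7] [327.6 222.7]
crossbar [301.3 252.6] [327.3 234.4]
foot [302.  259.1] [326.3 275.7]
weight top [301.8 257. ] [326.7 262. ]
clamp [305.5 217.8] [295.9 231.4]
```

Run:
```python
from h import *
from scipy.spatial.transform import Rotation as Ro
o=arm.observe(); R=Ro.from_rotvec(o['ee_rot']); print(R.as_matrix().round(3))
a=np.radians(-6.2); X=np.array([np.cos(a),np.sin(a),0]); D=np.array([0,0,-1.])
for s in(1,-1):
    T=np.stack([D,s*X,np.cross(D,s*X)],1); print(s,np.degrees((Ro.from_matrix(T)*R.inv()).as_rotvec()).round(1))
print(np.array([.583,.0118,.3])-o['position'])
s=arm.get_image('side');t=arm.get_image('top')
for n,p in(('s',s),('t',t)):
  for q in('flask','petri'):
    r=arm.search_frame(p,q)[0]['at']; print(n,q,atz(p,r,.03 if q=='flask' else .01).round(3))
```

```text
[[-0.     0.242 -0.97 ]
 [-0.    -0.97  -0.242]
 [-1.     0.     0.   ]]
1 [ 0.   0.  69.8]
-1 [   0.    -0.  -110.2]
[0.43154965 0.61821108 0.0732556 ]Traceback (most recent call last):
  File "<stdin>", line 11, in <module>
IndexError: list index out of range
```

>>> servo_tool([
  [[0,3,4],[0,0,6]],
  [[2.5,7,7],[0,0,12]],
  [[5.5,11,9],[0,0,18]],
  [[8.5,15,10],[0,0,24]],
  [[11.5,18.5,10],[0,0,30]],
  [[14.5,22,10],[0,0,36]],
  [[17.5,25.5,10],[0,0,42]],
  [[20.5,29,10],[0,0,48]],
  [[23.5,33,10],[0,0,54]],
  [[26.5,37,10],[0,0,60]],
  [[29.5,41,10],[0,0,65]],
  [[32.5,45,10],[0,0,69.8]],
], grip=1)

```text
clock: 2.85
position: [0.4773, -0.1547, 0.3271]
ee_rot: [1.286, 1.157, -1.285]
force: [1.2, -1.2, -0.6]
width: 1.004
```

>>> servo_tool([
  [[2.5,4,0],[0,0,1]],
  [[5,8,0],[0,0,2]],
  [[7.5,12,0],[0,0,2]],
  [[9.5,15,-1],[0,0,2]],
  [[10.6,16.6,-2],[0,0,2]],
  [[10.6,16.6,-2.7],[0,0,2]],
  [[10.6,16.6,-2.7],[0,0,2]],
], grip=0.5)

```text
clock: 3.55
position: [0.5827, 0.011, 0.2989]
ee_rot: [1.259, 1.176, -1.262]
force: [0.0, -0.6, -0.3]
width: 0.506
```

```bash
cat >> h.py <<'E'
def rep():
    from scipy.spatial.transform import Rotation as Ro
    o=arm.observe(); R=Ro.from_rotvec(o['ee_rot']); a=np.radians(-6.2); X=np.array([np.cos(a),np.sin(a),0]); D=np.array([0,0,-1.])
    T=np.stack([D,X,np.cross(D,X)],1)
    st=np.array([.583,.0125]); d=o['position'][:2]-st
    Y=np.array([-X[1],X[0]])
    print('clk',round(o['clock'],2),'pos',o['position'].round(4),'stand xy mm',round(1e3*d@X[:2],1),round(1e3*d@Y[:2],1),'turn left',np.degrees((Ro.from_matrix(T)*R.inv()).as_rotvec()).round(1),'F',o['force'].round(2),'Fx_st',round(float(o['force']@X),2),'w',round(o['width'],3))
    print('tau',o['ft_torque'].round(3))
    return o
E
python3 - <<'E'
from h import *
rep()
s=snap('side','s1');t=snap('top','t1')
for n,c,f in (('s1',(260,120,120,180),3.3),('t1',(240,170,140,120),4)):
    x,y,w,h=c; im=cv2.imread(f'pics/{n}.png'); cv2.imwrite(f'pics/{n}c.png',cv2.resize(im[y:y+h,x:x+w],None,fx=f,fy=f,interpolation=cv2.INTER_CUBIC))
E
```

```text
clk 3.55 pos [0.5827 0.011  0.2989] stand xy mm -0.1 -1.6 turn left [ 0.1 -0.1 -2.2] F [ 0.04 -0.63 -0.34] Fx_st 0.11 w 0.506
tau [-0.026 -0.079 -0.007]
```

View pics/s1c.png

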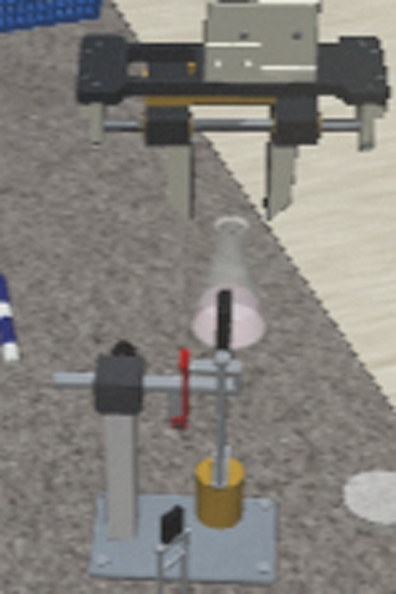

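View pics/t1c.png

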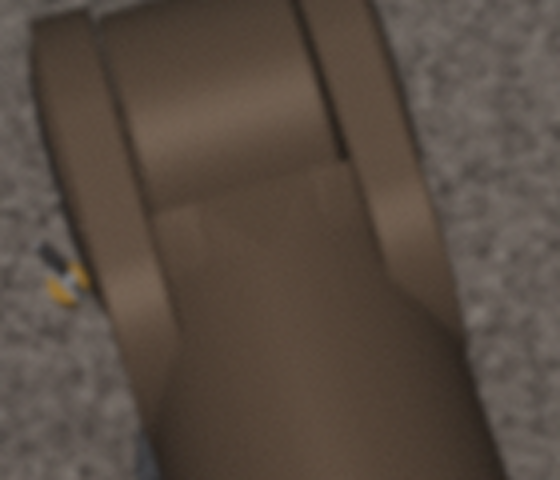

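>>> servo_tool([
  [[0,0.1,-3],[0,0,-2]],
  [[0,0.1,-6],[0,0,-2.2]],
  [[0,0.1,-8.5],[0,0,-2.2]],
  [[0,0.1,-10],[0,0,-2.2]],
  [[0,0.1,-10.6],[0,0,-2.2]],
  [[0,0.1,-10.6],[0,0,-2.2]],
])

```text
clock: 4.25
position: [0.5828, 0.0098, 0.1944]
ee_rot: [1.289, 1.153, -1.291]
force: [1.1, -0.0, -0.6]
width: 0.503
```

Run:
```python
from h import *
o=rep()
s=snap('side','s2');print(proj(s,o['position']))
for n,c,f in (('s2',(280,160,80,100),6),):
    x,y,w,h=c; im=cv2.imread(f'pics/{n}.png'); cv2.imwrite(f'pics/{n}c.png',cv2.resize(im[y:y+h,x:x+w],None,fx=f,fy=f,interpolation=cv2.INTER_CUBIC))
```

```text
clk 4.25 pos [0.5828 0.0098 0.1944] stand xy mm 0.1 -2.7 turn left [0.1 0.  0.2] F [ 1.12 -0.01 -0.58] Fx_st 1.11 w 0.503
tau [-0.058 -0.132 -0.017]
[327.67262883 221.74375722]
```

View pics/s2c.png

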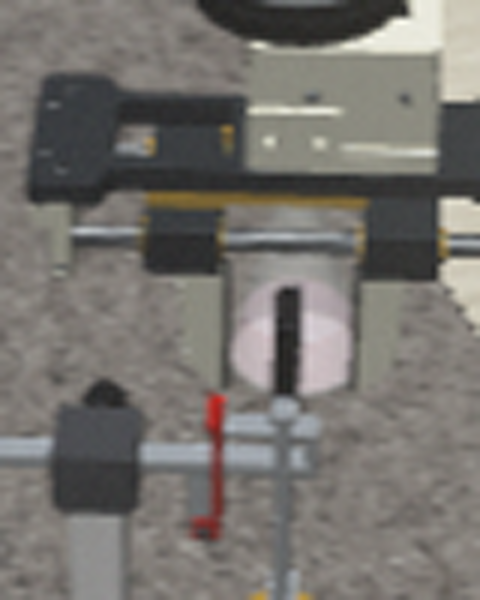

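>>> servo_tool([
  [[0,0.1,-0.3],[0,0,0]],
  [[0,0.1,-0.3],[0,0,0]],
  [[0,0.1,-0.3],[0,0,0]],
  [[0,0.1,-0.3],[0,0,0]],
  [[0,0.1,-0.3],[0,0,0]],
  [[0,0.1,-0.3],[0,0,0]],
  [[0,0.1,-0.3],[0,0,0]],
  [[0,0.1,-0.3],[0,0,0]],
], grip=0, squeeze=8)

```text
clock: 5.1
position: [0.5835, 0.0112, 0.1923]
ee_rot: [1.29, 1.152, -1.29]
force: [0.2, 0.5, 1.3]
width: 0.11
```

>>> servo_tool([
  [[0,0,0],[0,0,0]],
  [[0,0,0],[0,0,0]],
  [[0,0,0],[0,0,0]],
], squeeze=60)

```text
clock: 5.4
position: [0.5836, 0.0112, 0.1923]
ee_rot: [1.29, 1.152, -1.289]
force: [0.5, -0.4, 1.0]
width: 0.105
```

Run:
```python
from h import *
rep()
```

```text
clk 5.4 pos [0.5836 0.0112 0.1923] stand xy mm 0.7 -1.2 turn left [0.1 0.1 0.2] F [ 0.46 -0.4   1.  ] Fx_st 0.5 w 0.105
tau [-0.021 -0.224  0.017]
```

>>> servo_tool([
  [[0,0,0.1],[0,0,0]],
  [[0,0,0.2],[0,0,0]],
  [[0,0,0.25],[0,0,0]],
  [[0,0,0.25],[0,0,0]],
  [[0,0,0.25],[0,0,0]],
])

```text
clock: 5.9
position: [0.5834, 0.0112, 0.1947]
ee_rot: [1.29, 1.152, -1.29]
force: [0.3, -0.8, -2.8]
width: 0.108
```

Run:
```python
from h import *
rep()
```

```text
clk 5.9 pos [0.5834 0.0112 0.1947] stand xy mm 0.6 -1.3 turn left [0.1 0.1 0.2] F [ 0.35 -0.82 -2.76] Fx_st 0.44 w 0.108
tau [-0.039 -0.073  0.043]
```

>>> servo_tool([
  [[0.2,-0.02,0],[0,0,0]],
  [[0.4,-0.04,0],[0,0,0]],
  [[0.6,-0.06,0],[0,0,0]],
  [[0.8,-0.09,0],[0,0,0]],
  [[1.0,-0.11,0],[0,0,0]],
  [[1.1,-0.12,0],[0,0,0]],
  [[1.2,-0.13,0],[0,0,0]],
  [[1.2,-0.13,0],[0,0,0]],
  [[1.2,-0.13,0],[0,0,0]],
])

```text
clock: 6.8
position: [0.5954, 0.0099, 0.1947]
ee_rot: [1.29, 1.152, -1.29]
force: [-0.7, -0.2, -3.2]
width: 0.104
```

Run:
```python
from h import *
rep()
s=snap('side','s3')
for n,c,f in (('s3',(280,160,80,100),6),):
    x,y,w,h=c; im=cv2.imread(f'pics/{n}.png'); cv2.imwrite(f'pics/{n}c.png',cv2.resize(im[y:y+h,x:x+w],None,fx=f,fy=f,interpolation=cv2.INTER_CUBIC))
```

```text
clk 6.8 pos [0.5954 0.0099 0.1947] stand xy mm 12.6 -1.2 turn left [0.1 0.1 0.2] F [-0.69 -0.17 -3.23] Fx_st -0.67 w 0.104
tau [-0.002 -0.09   0.012]
```

View pics/s3c.png

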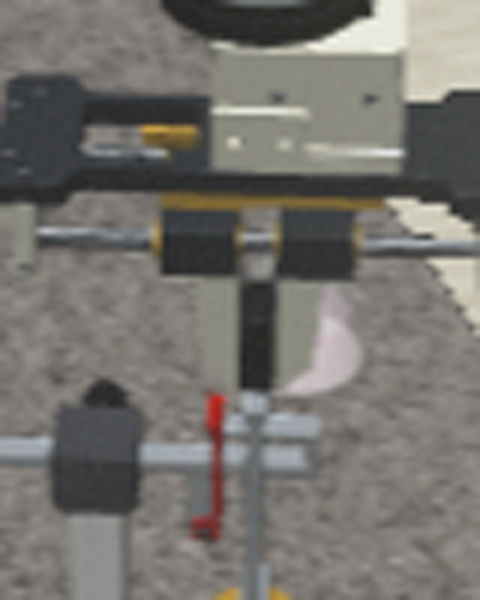

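>>> servo_tool([
  [[0.15,-0.015,0],[0,0,0]],
  [[0.3,-0.03,0],[0,0,0]],
  [[0.45,-0.05,0],[0,0,0]],
  [[0.6,-0.065,0],[0,0,0]],
  [[0.7,-0.075,0],[0,0,0]],
  [[0.7,-0.075,0],[0,0,0]],
  [[0.7,-0.075,0],[0,0,0]],
])

```text
clock: 7.55
position: [0.6023, 0.0092, 0.1947]
ee_rot: [1.29, 1.152, -1.29]
force: [0.1, -0.3, -3.1]
width: 0.107
```

Run:
```python
from h import *
rep()
```

```text
clk 7.55 pos [0.6023 0.0092 0.1947] stand xy mm 19.6 -1.2 turn left [0.1 0.1 0.2] F [ 0.13 -0.32 -3.15] Fx_st 0.17 w 0.107
tau [ 0.02  -0.091  0.011]
```

Now 1 mm at a time, watching the force.

>>> servo_tool([
  [[0.1,-0.01,0],[0,0,0]],
  [[0.2,-0.02,0],[0,0,0]],
  [[0.2,-0.02,0],[0,0,0]],
  [[0.2,-0.02,0],[0,0,0]],
])

```text
clock: 7.95
position: [0.6043, 0.009, 0.1946]
ee_rot: [1.29, 1.153, -1.29]
force: [0.2, 0.2, -3.6]
width: 0.104
```

>>> servo_tool([
  [[0.1,-0.01,0],[0,0,0]],
  [[0.15,-0.015,0],[0,0,0]],
  [[0.15,-0.015,0],[0,0,0]],
  [[0.15,-0.015,0],[0,0,0]],
])

```text
clock: 8.35
position: [0.6057, 0.0089, 0.1946]
ee_rot: [1.29, 1.153, -1.29]
force: [-0.6, -0.1, -3.2]
width: 0.104
```

>>> servo_tool([
  [[0.1,-0.01,0],[0,0,0]],
  [[0.15,-0.015,0],[0,0,0]],
  [[0.15,-0.015,0],[0,0,0]],
  [[0.15,-0.015,0],[0,0,0]],
])

```text
clock: 8.75
position: [0.6067, 0.0088, 0.1945]
ee_rot: [1.289, 1.153, -1.291]
force: [-4.4, 0.3, -1.4]
width: 0.109
```

Run:
```python
from h import *
rep()
```

```text
clk 8.75 pos [0.6067 0.0088 0.1945] stand xy mm 24.0 -1.1 turn left [0.1 0.  0.1] F [-4.37  0.31 -1.43] Fx_st -4.37 w 0.109
tau [ 0.066  1.088 -0.035]
```

>>> servo_tool([
  [[0.1,-0.01,0],[0,0,0]],
  [[0.1,-0.01,0],[0,0,0]],
  [[0.1,-0.01,0],[0,0,0]],
])

```text
clock: 9.05
position: [0.6073, 0.0087, 0.1944]
ee_rot: [1.289, 1.154, -1.291]
force: [-4.5, 0.6, -0.1]
width: 0.102
```

>>> servo_tool([
  [[0.1,-0.01,0],[0,0,0]],
  [[0.1,-0.01,0],[0,0,0]],
  [[0.1,-0.01,0],[0,0,0]],
])

```text
clock: 9.35
position: [0.6077, 0.0087, 0.1943]
ee_rot: [1.288, 1.155, -1.292]
force: [-6.9, 0.7, -0.2]
width: 0.105
```

Run:
```python
from h import *
rep()
s=snap('side','s4')
for n,c,f in (('s4',(280,160,80,100),6),):
    x,y,w,h=c; im=cv2.imread(f'pics/{n}.png'); cv2.imwrite(f'pics/{n}c.png',cv2.resize(im[y:y+h,x:x+w],None,fx=f,fy=f,interpolation=cv2.INTER_CUBIC))
```

```text
clk 9.35 pos [0.6077 0.0087 0.1943] stand xy mm 24.9 -1.1 turn left [ 0.1 -0.1  0.1] F [-6.89  0.67 -0.18] Fx_st -6.93 w 0.105
tau [ 0.052  1.48  -0.002]
```

View pics/s4c.png

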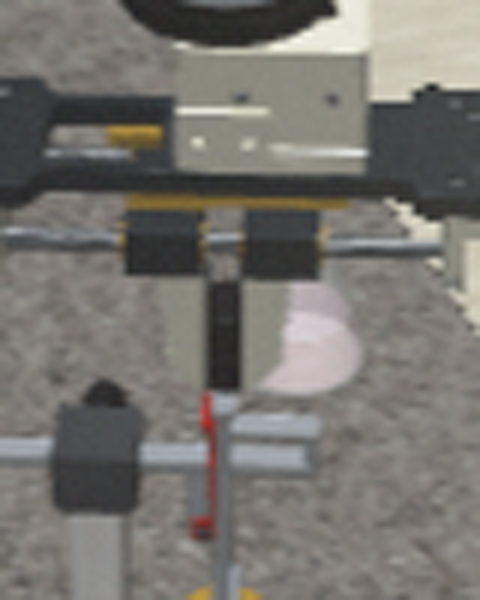

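>>> servo_tool([
  [[0.1,-0.01,0.03],[0,0,0]],
  [[0.15,-0.015,0.05],[0,0,0]],
  [[0.2,-0.02,0.05],[0,0,0]],
  [[0.25,-0.025,0.05],[0,0,0]],
  [[0.25,-0.025,0.05],[0,0,0]],
  [[0.25,-0.025,0.05],[0,0,0]],
])

```text
clock: 10.0
position: [0.6088, 0.0086, 0.1944]
ee_rot: [1.286, 1.157, -1.294]
force: [-7.9, 0.2, -0.4]
width: 0.104
```

Run:
```python
from h import *
rep()
```

```text
clk 10.0 pos [0.6088 0.0086 0.1944] stand xy mm 26.1 -1.1 turn left [ 0.1 -0.3  0.1] F [-7.87  0.2  -0.39] Fx_st -7.85 w 0.104
tau [ 0.082  1.939 -0.037]
```

>>> servo_tool([
  [[0.1,-0.01,0.05],[0,0,0]],
  [[0.2,-0.02,0.1],[0,0,0]],
  [[0.25,-0.025,0.1],[0,0,0]],
  [[0.3,-0.03,0.1],[0,0,0]],
  [[0.35,-0.035,0.1],[0,0,0]],
  [[0.35,-0.035,0.1],[0,0,0]],
  [[0.35,-0.035,0.1],[0,0,0]],
])

```text
clock: 10.7
position: [0.6102, 0.0084, 0.1946]
ee_rot: [1.283, 1.16, -1.298]
force: [-10.0, 0.3, -1.7]
width: 0.104
```

Run:
```python
from h import *
rep()
s=snap('side','s5')
for n,c,f in (('s5',(280,160,80,130),5),):
    x,y,w,h=c; im=cv2.imread(f'pics/{n}.png'); cv2.imwrite(f'pics/{n}c.png',cv2.resize(im[y:y+h,x:x+w],None,fx=f,fy=f,interpolation=cv2.INTER_CUBIC))
```

```text
clk 10.7 pos [0.6102 0.0084 0.1946] stand xy mm 27.5 -1.1 turn left [ 0.1 -0.5  0.1] F [-9.97  0.32 -1.73] Fx_st -9.95 w 0.104
tau [ 0.233  2.401 -0.039]
```

View pics/s5c.png

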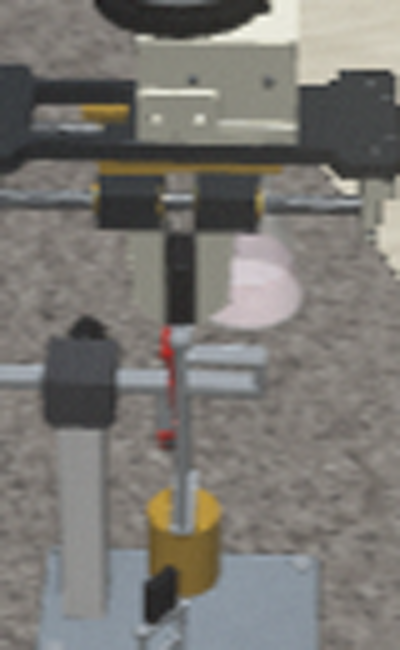

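>>> servo_tool([
  [[0.1,-0.01,0.05],[0,-0.2,0]],
  [[0.2,-0.02,0.1],[0,-0.5,0]],
  [[0.3,-0.03,0.1],[0,-0.5,0]],
  [[0.35,-0.035,0.1],[0,-0.5,0]],
  [[0.4,-0.04,0.1],[0,-0.5,0]],
  [[0.45,-0.045,0.1],[0,-0.5,0]],
  [[0.45,-0.045,0.1],[0,-0.5,0]],
  [[0.45,-0.045,0.1],[0,-0.5,0]],
])

```text
clock: 11.55
position: [0.6118, 0.0083, 0.1947]
ee_rot: [1.284, 1.158, -1.295]
force: [-12.7, 0.6, 1.4]
width: 0.106
```

Run:
```python
from h import *
rep()
```

```text
clk 11.55 pos [0.6118 0.0083 0.1947] stand xy mm 29.1 -1.1 turn left [ 0.1 -0.4  0. ] F [-12.74   0.61   1.41] Fx_st -12.73 w 0.106
tau [ 0.157  3.129 -0.11 ]
```

>>> servo_tool([
  [[0.2,-0.02,0.05],[0,-0.2,0]],
  [[0.3,-0.03,0.1],[0,-0.4,0]],
  [[0.35,-0.035,0.1],[0,-0.4,0]],
  [[0.4,-0.04,0.1],[0,-0.4,0]],
  [[0.4,-0.04,0.1],[0,-0.4,0]],
  [[0.4,-0.04,0.1],[0,-0.4,0]],
])

```text
clock: 12.15
position: [0.6126, 0.0081, 0.1946]
ee_rot: [1.283, 1.158, -1.295]
force: [-13.6, -0.2, 1.2]
width: 0.103
```

Run:
```python
from h import *
rep()
s=snap('side','s6')
for n,c,f in (('s6',(280,160,80,130),5),):
    x,y,w,h=c; im=cv2.imread(f'pics/{n}.png'); cv2.imwrite(f'pics/{n}c.png',cv2.resize(im[y:y+h,x:x+w],None,fx=f,fy=f,interpolation=cv2.INTER_CUBIC))
```

```text
clk 12.15 pos [0.6126 0.0081 0.1946] stand xy mm 29.9 -1.1 turn left [ 0.2 -0.4  0. ] F [-13.64  -0.21   1.21] Fx_st -13.54 w 0.103
tau [ 0.198  3.412 -0.072]
```

View pics/s6c.png

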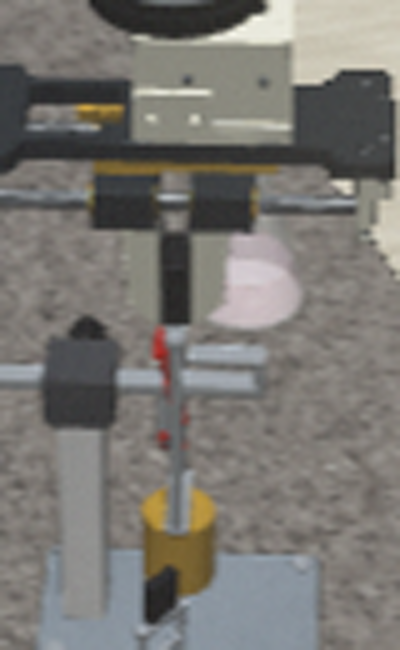

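>>> servo_tool([
  [[0.25,-0.025,0.1],[0,-0.4,0]],
  [[0.32,-0.03,0.15],[0,-0.4,0]],
  [[0.33,-0.035,0.25],[0,-0.4,0]],
  [[0.33,-0.035,0.35],[0,-0.4,0]],
  [[0.33,-0.035,0.4],[0,-0.4,0]],
  [[0.33,-0.035,0.4],[0,-0.4,0]],
])

```text
clock: 12.8
position: [0.6121, 0.0081, 0.1965]
ee_rot: [1.281, 1.159, -1.296]
force: [-12.1, 1.8, -6.3]
width: 0.103
```

Run:
```python
from h import *
rep()
```

```text
clk 12.8 pos [0.6121 0.0081 0.1965] stand xy mm 29.4 -1.3 turn left [ 0.2 -0.5 -0. ] F [-12.08   1.81  -6.31] Fx_st -12.21 w 0.103
tau [ 0.361  2.997 -0.028]
```

>>> servo_tool([
  [[0.25,-0.025,0.1],[0,-0.4,0]],
  [[0.35,-0.035,0.15],[0,-0.4,0]],
  [[0.38,-0.04,0.25],[0,-0.5,0]],
  [[0.38,-0.04,0.35],[0,-0.5,0]],
  [[0.38,-0.04,0.4],[0,-0.5,0]],
  [[0.38,-0.04,0.4],[0,-0.5,0]],
])

```text
clock: 13.4
position: [0.6124, 0.0079, 0.1985]
ee_rot: [1.281, 1.159, -1.294]
force: [-11.5, 1.7, -5.2]
width: 0.101
```

Run:
```python
from h import *
rep()
```

```text
clk 13.4 pos [0.6124 0.0079 0.1985] stand xy mm 29.7 -1.4 turn left [ 0.2 -0.4 -0.1] F [-11.48   1.7   -5.2 ] Fx_st -11.6 w 0.101
tau [ 0.298  2.906 -0.089]
```

>>> servo_tool([
  [[0.25,-0.025,0.15],[0,-0.4,0]],
  [[0.35,-0.035,0.25],[0,-0.4,0]],
  [[0.38,-0.03,0.35],[0,-0.4,0]],
  [[0.38,-0.03,0.45],[0,-0.4,0]],
  [[0.38,-0.03,0.55],[0,-0.4,0]],
  [[0.38,-0.03,0.65],[0,-0.4,0]],
  [[0.38,-0.03,0.65],[0,-0.4,0]],
])

```text
clock: 14.1
position: [0.6131, 0.0078, 0.2031]
ee_rot: [1.28, 1.159, -1.294]
force: [-10.5, 0.0, -5.4]
width: 0.106
```

Run:
```python
from h import *
rep()
```

```text
clk 14.1 pos [0.6131 0.0078 0.2031] stand xy mm 30.5 -1.5 turn left [ 0.2 -0.4 -0.1] F [-10.53   0.05  -5.39] Fx_st -10.48 w 0.106
tau [ 0.275  2.676 -0.048]
```

>>> servo_tool([
  [[0.2,-0.02,0.15],[0,-0.4,0]],
  [[0.3,-0.03,0.3],[0,-0.4,0]],
  [[0.3,-0.03,0.45],[0,-0.4,0]],
  [[0.3,-0.03,0.6],[0,-0.4,0]],
  [[0.3,-0.03,0.75],[0,-0.4,0]],
  [[0.25,-0.02,0.9],[0,-0.4,0]],
  [[0.2,-0.02,1.05],[0,-0.4,0]],
  [[0.1,-0.01,1.2],[0,-0.4,0]],
  [[0.1,-0.01,1.3],[0,-0.4,0]],
  [[0.1,-0.01,1.3],[0,-0.4,0]],
])

```text
clock: 15.1
position: [0.6149, 0.0076, 0.2166]
ee_rot: [1.285, 1.153, -1.288]
force: [-0.4, 0.3, -2.1]
width: 0.109
```

Run:
```python
from h import *
rep()
s=snap('side','s7')
for n,c,f in (('s7',(270,150,90,130),5),):
    x,y,w,h=c; im=cv2.imread(f'pics/{n}.png'); cv2.imwrite(f'pics/{n}c.png',cv2.resize(im[y:y+h,x:x+w],None,fx=f,fy=f,interpolation=cv2.INTER_CUBIC))
```

```text
clk 15.1 pos [0.6149 0.0076 0.2166] stand xy mm 32.2 -1.5 turn left [ 0.2  0.1 -0.1] F [-0.37  0.3  -2.05] Fx_st -0.4 w 0.109
tau [-0.012 -0.098  0.021]
```

View pics/s7c.png

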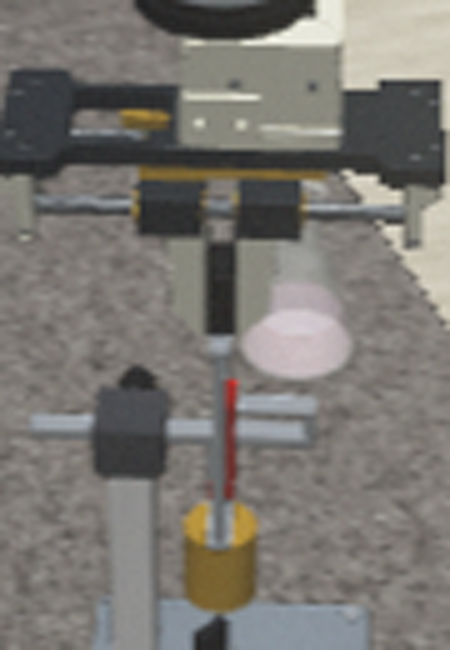

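>>> servo_tool([
  [[0,0,0.2],[0,0,0]],
  [[-0.3,0.03,0.2],[0,0,0]],
  [[-0.8,0.09,0.2],[0,0,0]],
  [[-1.3,0.14,0.2],[0,0,0]],
  [[-1.8,0.2,0.2],[0,0,0]],
  [[-1.8,0.2,0.2],[0,0,0]],
])

```text
clock: 15.75
position: [0.5958, 0.0097, 0.2185]
ee_rot: [1.284, 1.154, -1.288]
force: [-0.5, -0.1, -2.4]
width: 0.104
```

Run:
```python
from h import *
rep()
```

```text
clk 15.75 pos [0.5958 0.0097 0.2185] stand xy mm 13.0 -1.4 turn left [ 0.2  0.  -0.1] F [-0.46 -0.14 -2.4 ] Fx_st -0.44 w 0.104
tau [ 0.001 -0.062  0.022]
```

Free of contact. Drawing it on out over the nose.

>>> servo_tool([
  [[-0.8,0.09,0],[0,0,0]],
  [[-1.6,0.17,0],[0,0,0]],
  [[-2.4,0.26,0],[0,0,0]],
  [[-3.2,0.35,0],[0,0,0]],
  [[-4.2,0.46,0],[0,0,0]],
  [[-5.2,0.57,0],[0,0,0]],
  [[-6.2,0.67,0],[0,0,0]],
  [[-7.2,0.78,0],[0,0,0]],
  [[-8.2,0.89,0],[0,0,0]],
  [[-8.6,0.94,0],[0,0,0]],
  [[-8.6,0.94,0],[0,0,0]],
])

```text
clock: 16.85
position: [0.5093, 0.0191, 0.2187]
ee_rot: [1.284, 1.153, -1.288]
force: [0.4, -0.2, -3.9]
width: 0.107
```

Run:
```python
from h import *
rep()
s=snap('side','s8')
for n,c,f in (('s8',(260,140,140,180),3.3),):
    x,y,w,h=c; im=cv2.imread(f'pics/{n}.png'); cv2.imwrite(f'pics/{n}c.png',cv2.resize(im[y:y+h,x:x+w],None,fx=f,fy=f,interpolation=cv2.INTER_CUBIC))
```

```text
clk 16.85 pos [0.5093 0.0191 0.2187] stand xy mm -73.9 -1.4 turn left [ 0.3  0.1 -0.1] F [ 0.44 -0.22 -3.9 ] Fx_st 0.46 w 0.107
tau [ 0.034 -0.103  0.019]
```

View pics/s8c.png

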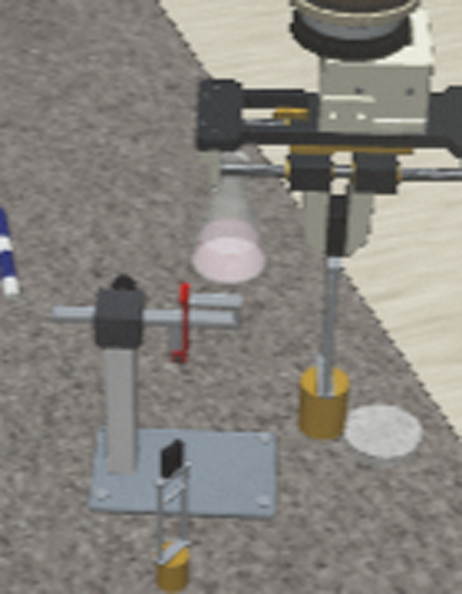

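Run:
```python
from h import *
o=rep(); s=snap('side','s9')
P=o['position']
for z in (.034,.0,-.02,-.1,-.145,-.190): 
    print(z,proj(s,P+[0,0,z]).round(1),'crop',((proj(s,P+[0,0,z])-[260,140])*3.3).round(0))
for r in arm.trace(s,'weight')[:3]:
    ys,xs=np.nonzero(r['pixels']); print(r['score'],xs.min(),xs.max(),ys.min(),ys.max())
    for y in range(ys.min(),ys.max()+1,5): print(y,xs[ys==y].min(),xs[ys==y].max(),end='; ')
    print()
```

```text
clk 16.9 pos [0.5099 0.019  0.2187] stand xy mm -73.4 -1.4 turn left [ 0.2  0.1 -0.1] F [ 0.2   0.27 -2.42] Fx_st 0.17 w 0.107
tau [-0.041 -0.108  0.053]
0.034 [361.4 201.9] crop [335. 204.]
0.0 [360.5 214.4] crop [332. 246.]
-0.02 [360.  221.5] crop [330. 269.]
-0.1 [358.  248.6] crop [324. 358.]
-0.145 [357.  262.9] crop [320. 406.]
-0.19 [356.  276.6] crop [317. 451.]
0.72 308 317 275 318
275 312 313; 280 310 315; 285 309 311; 290 309 310; Traceback (most recent call last):
  File "<stdin>", line 8, in <module>
    return umr_minimum(a, axis, None, out, keepdims, initial, where)
ValueError: zero-size array to reduction operation minimum which has no identity
```

>>> servo_tool([
  [[0,1.5,0.5],[0,0,0]],
  [[0,4,1],[0,0,0]],
  [[0,6.5,1],[0,0,0]],
  [[0,9,1],[0,0,0]],
  [[0,11.5,1],[0,0,0]],
  [[0,14,1],[0,0,0]],
  [[0,16.5,1],[0,0,0]],
  [[0.5,19,1],[0,0,0]],
  [[2.5,20.5,1],[0,0,0]],
  [[5,21.5,1],[0,0,0]],
  [[7,21.5,1],[0,0,0]],
  [[7.8,21.5,1],[0,0,0]],
])

```text
clock: 18.2
position: [0.5898, 0.2351, 0.2282]
ee_rot: [1.285, 1.153, -1.288]
force: [-0.5, -0.5, -3.3]
width: 0.11
```

>>> servo_tool([
  [[0,0,0],[0,0,0]],
  [[0,0,0],[0,0,0]],
  [[0,0,0],[0,0,0]],
])

```text
clock: 18.5
position: [0.5888, 0.2353, 0.2284]
ee_rot: [1.285, 1.154, -1.287]
force: [-0.4, -0.2, -2.3]
width: 0.108
```

Run:
```python
from h import *
o=rep(); s=snap('side','s10');t=snap('top','t10')
P=o['position']; print([(proj(s,[*P[:2],P[2]-d])).round(1) for d in(-.034,.117,.1623)])
for n,c,f in (('s10',(270,200,130,180),3.3),('t10',(150,190,140,140),4)):
    x,y,w,h=c; im=cv2.imread(f'pics/{n}.png'); cv2.imwrite(f'pics/{n}c.png',cv2.resize(im[y:y+h,x:x+w],None,fx=f,fy=f,interpolation=cv2.INTER_CUBIC))
```

```text
clk 18.5 pos [0.5888 0.2353 0.2284] stand xy mm -18.3 222.2 turn left [ 0.2  0.1 -0.1] F [-0.43 -0.16 -2.28] Fx_st -0.41 w 0.108
tau [-0.042 -0.111 -0.007]
[array([335.3, 264.7]), array([333.2, 320.1]), array([332.7, 334.9])]
```

View pics/s10c.png

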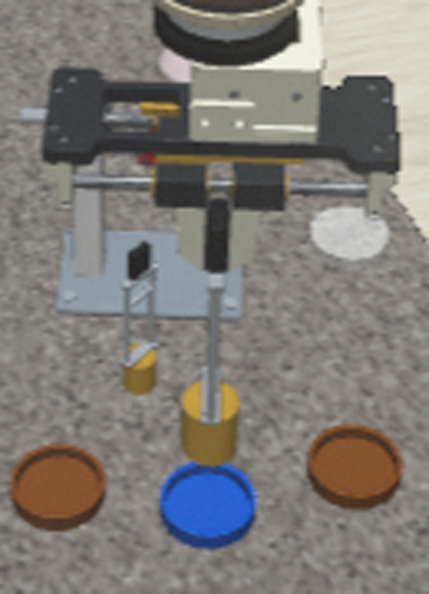

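View pics/t10c.png

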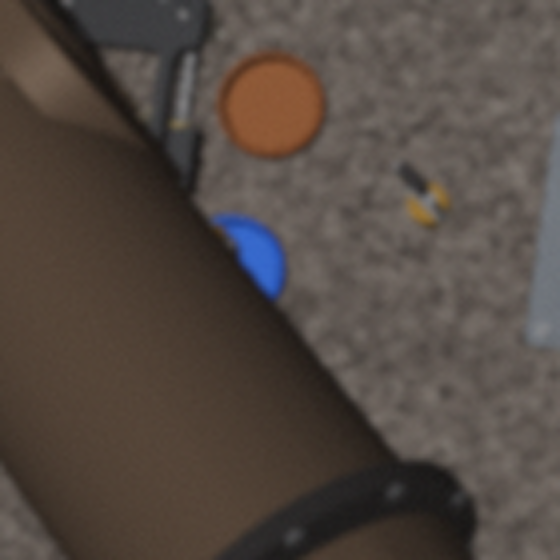

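>>> servo_tool([
  [[-0.1,-0.1,-0.8],[0,0,0]],
  [[-0.1,-0.1,-1.8],[0,0,0]],
  [[-0.1,-0.1,-2.8],[0,0,0]],
  [[-0.1,-0.1,-3.8],[0,0,0]],
  [[-0.1,-0.1,-4.6],[0,0,0]],
  [[-0.1,-0.1,-5.2],[0,0,0]],
  [[-0.1,-0.1,-5.5],[0,0,0]],
  [[-0.1,-0.1,-5.6],[0,0,0]],
  [[-0.1,-0.1,-5.6],[0,0,0]],
])

```text
clock: 19.5
position: [0.5882, 0.2342, 0.1727]
ee_rot: [1.285, 1.154, -1.287]
force: [-0.4, -0.1, -3.3]
width: 0.109
```

>>> servo_tool([
  [[0,0,-0.1],[0,0,0]],
  [[0,0,-0.2],[0,0,0]],
  [[0,0,-0.3],[0,0,0]],
  [[0,0,-0.4],[0,0,0]],
  [[0,0,-0.4],[0,0,0]],
  [[0,0,-0.4],[0,0,0]],
])

```text
clock: 20.1
position: [0.5882, 0.2342, 0.1686]
ee_rot: [1.285, 1.154, -1.287]
force: [0.4, 0.5, -2.9]
width: 0.106
```

>>> servo_tool([
  [[0,0,-0.1],[0,0,0]],
  [[0,0,-0.15],[0,0,0]],
  [[0,0,-0.15],[0,0,0]],
  [[0,0,-0.15],[0,0,0]],
])

```text
clock: 20.5
position: [0.5882, 0.2342, 0.1671]
ee_rot: [1.285, 1.154, -1.287]
force: [0.5, 0.6, -2.7]
width: 0.104
```

Run:
```python
from h import *
o=rep(); s=snap('side','s11')
for n,c,f in (('s11',(270,200,130,180),3.3),):
    x,y,w,h=c; im=cv2.imread(f'pics/{n}.png'); cv2.imwrite(f'pics/{n}c.png',cv2.resize(im[y:y+h,x:x+w],None,fx=f,fy=f,interpolation=cv2.INTER_CUBIC))
```

```text
clk 20.5 pos [0.5882 0.2342 0.1671] stand xy mm -18.8 221.0 turn left [ 0.2  0.1 -0.1] F [ 0.47  0.58 -2.73] Fx_st 0.4 w 0.104
tau [-0.073 -0.04  -0.008]
```

View pics/s11c.png

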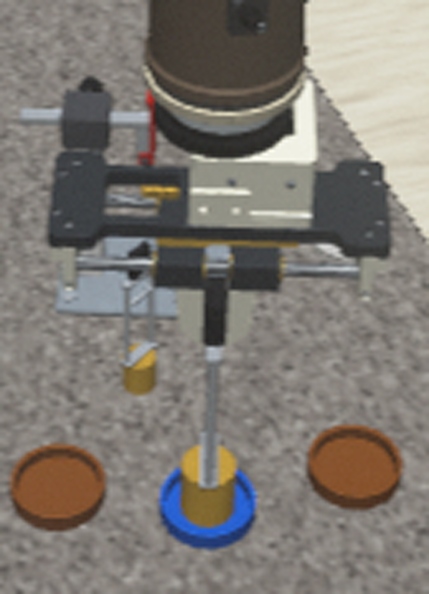

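Inside the rim and almost on the floor. Lowering in half-millimetre steps until the force shows contact.

>>> servo_tool([
  [[0,0,-0.05],[0,0,0]],
  [[0,0,-0.1],[0,0,0]],
  [[0,0,-0.1],[0,0,0]],
])

```text
clock: 20.85
position: [0.5884, 0.2344, 0.1666]
ee_rot: [1.286, 1.153, -1.287]
force: [-0.8, -0.4, 1.1]
width: 0.107
```

>>> servo_tool([
  [[0,0,-0.05],[0,0,0]],
  [[0,0,-0.05],[0,0,0]],
  [[0,0,-0.05],[0,0,0]],
])

```text
clock: 21.15
position: [0.5885, 0.2345, 0.1666]
ee_rot: [1.286, 1.153, -1.286]
force: [-0.6, -1.0, 5.1]
width: 0.105
```

>>> servo_tool([
  [[0,0,-0.05],[0,0,0]],
  [[0,0,-0.05],[0,0,0]],
  [[0,0,-0.05],[0,0,0]],
])

```text
clock: 21.45
position: [0.5885, 0.2345, 0.1666]
ee_rot: [1.286, 1.153, -1.286]
force: [-1.2, -1.2, 6.6]
width: 0.106
```

>>> servo_tool([
  [[0,0,0],[0,0,0]],
  [[0,0,0],[0,0,0]],
  [[0,0,0],[0,0,0]],
], squeeze=5)

```text
clock: 21.75
position: [0.5886, 0.2346, 0.1666]
ee_rot: [1.286, 1.153, -1.286]
force: [-1.1, 0.3, 2.3]
width: 0.11
```

>>> servo_tool([
  [[0,0,0],[0,0,0]],
  [[0,0,0],[0,0,0]],
  [[0,0,0],[0,0,0]],
  [[0,0,0],[0,0,0]],
  [[0,0,0],[0,0,0]],
], grip=0.5)

```text
clock: 22.25
position: [0.5886, 0.2346, 0.1665]
ee_rot: [1.286, 1.153, -1.286]
force: [-0.1, 0.1, 0.2]
width: 0.481
```

Run:
```python
from h import *
o=rep(); s=snap('side','s12')
for n,c,f in (('s12',(270,200,130,180),3.3),):
    x,y,w,h=c; im=cv2.imread(f'pics/{n}.png'); cv2.imwrite(f'pics/{n}c.png',cv2.resize(im[y:y+h,x:x+w],None,fx=f,fy=f,interpolation=cv2.INTER_CUBIC))
```

```text
clk 22.25 pos [0.5886 0.2346 0.1665] stand xy mm -18.5 221.4 turn left [ 0.2  0.2 -0.1] F [-0.07  0.14  0.16] Fx_st -0.09 w 0.481
tau [ 0.009 -0.127 -0.047]
```

View pics/s12c.png

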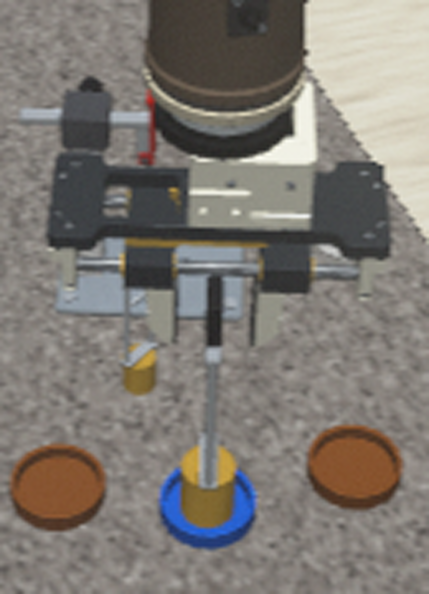

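Released, upright and clear of both fingers. Rising straight up, then moving aside.

>>> servo_tool([
  [[0,0,1],[0,0,0]],
  [[0,0,3],[0,0,0]],
  [[0,0,5.5],[0,0,0]],
  [[0,0,8],[0,0,0]],
  [[0,0,11],[0,0,0]],
  [[0,0,14],[0,0,0]],
  [[-4,0,15],[0,0,0]],
  [[-8,0,15],[0,0,0]],
  [[-12,0,15],[0,0,0]],
  [[-15,0,15],[0,0,0]],
  [[-15,0,15],[0,0,0]],
  [[-15,0,15],[0,0,0]],
])

```text
clock: 23.5
position: [0.4385, 0.2347, 0.3177]
ee_rot: [1.287, 1.152, -1.284]
force: [0.9, 0.3, -0.2]
width: 0.499
```

Run:
```python
from h import *
o=rep(); s=snap('side','s13');t=snap('top','t13')
for q in ('flask','petri','marker'):
    print(q,[(n,np.round(r['at']).tolist()) for n,p in(('s',s),('t',t)) for r in arm.search_frame(p,q)[:1]])
for n,c,f in (('s13',(270,200,130,180),3.3),('t13',(180,160,270,200),2.9)):
    x,y,w,h=c; im=cv2.imread(f'pics/{n}.png'); cv2.imwrite(f'pics/{n}c.png',cv2.resize(im[y:y+h,x:x+w],None,fx=f,fy=f,interpolation=cv2.INTER_CUBIC))
```

```text
clk 23.5 pos [0.4385 0.2347 0.3177] stand xy mm -167.6 205.3 turn left [ 0.2  0.3 -0.2] F [ 0.92  0.32 -0.2 ] Fx_st 0.88 w 0.499
tau [-0.087 -0.114  0.062]
flask [('s', [331.0, 211.0]), ('t', [419.0, 275.0])]
petri [('s', [378.0, 272.0]), ('t', [317.0, 316.0])]
marker [('t', [428.0, 194.0])]
```

View pics/s13c.png

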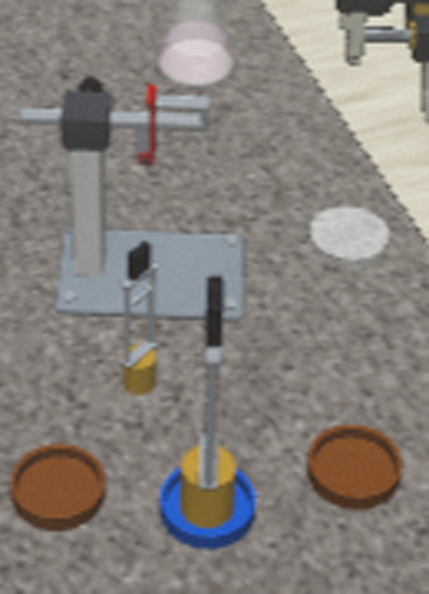

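View pics/t13c.png

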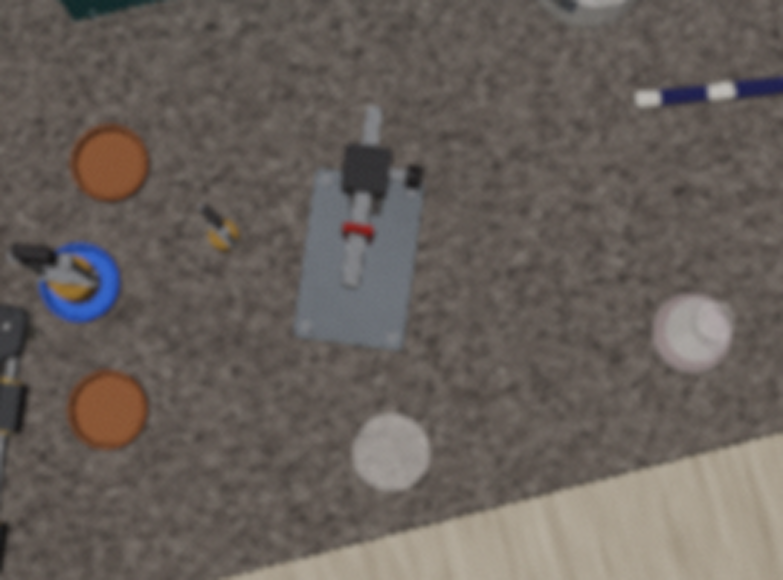

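The weight stands upright in the middle of the blue rest, at side (333,352) and top (206,257). The hook is empty, the keeper has sprung back, and the bystanders are where they were. Handing the job in.

```bash
python3 -c "
from cell import arm
print(arm.sign_off())"
```

```text
the job is handed in; nothing more can be done
None
```

The brass weight is off the hook and stands upright, released, in the blue rest. I handed the job in at about 23.6 s.

**What I did:**
- I gripped the black tab, raised the weight 2.4 mm and slid it about 23 mm along the stand to the keeper.
- I pushed against the keeper until the wrist showed at most 13.6 N. From the wrist readings I put the total force on the stand below about 15 N, against the 18 N limit.
- I lifted it past the nose to 26 mm, drew it about 106 mm back towards the mouth, carried it over and set it down. The contact force in the rest was about 10 N.

**Last checks:**
- **Placing:** both views show the weight inside the rim, close to the centre and upright. The foot height worked out from the tool pose at set-down was about 4 mm.
- **Surroundings:** the hook is empty and the keeper has sprung back. The flask, petri dish and marker look unmoved, and the gripper was well clear.

**Checks that failed or disagreed:**
- The network did not find the marker in the last side view; the top view shows it in place.
- The top camera's view of the weight was blocked by the arm during the work. Alignment there rested on the side view and the measured tool pose.
- While pushing, the wrist showed a small upward force, up to about 4.5 N. I took it to come from the leaning keeper, but did not confirm that.

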